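# Lock the sprung jaw of a circuit-board clamp with its draw latch

## Task

Lock the circuit-board clamp on the soldering bench: hook the bar of its wire loop down behind and under the lip of the steel keeper without forcing wire or keeper (under about 20 N), then swing the red lever back over centre until it lies flat and push it home firmly, with at least about 8 N but never more than 22 N. Let go so that the clamp stays locked by itself, and leave the other things on the bench where they are.

Things in the scene. Friction and masses are not known exactly. Their poses are not given: they have to be found in the camera images.
- clamp: Board clamp bolted to the bench: base plate 10 mm thick, x -87.5 to +127.5, y -37.5 to +117.5 mm. Origin on the table below the lever pivot; x = latch direction, pivot to keeper; z up. Beside the latch (y +26 to +112) a green board lies between two blue jaws, none higher than 27 mm. Under the flat lever is a blue bed 20 mm wide, top at z 36.
- lever_pivot (a point): Axis of the lever: 45 mm above the clamp's origin; the axis runs along the clamp's y. Axes as the clamp's.
- lever (a joint): Lever angle: 0 = flat and locked (handle along clamp -x, on a slightly yielding stop), 1.57 = handle upright, more = leaning to the keeper (limit 2.2). Starts at 1.65 to 1.95; friction 0.05 N m holds it. With the loop hooked the bar touches the post at about 1.15 rad; below that it draws the jaw in, taking up to about 8 N at the handle; past dead centre (0.21 rad) the pull holds it down.
- handle: Red handle plate of the lever, 24 mm wide, 5 mm thick, 22 to 70 mm from the pivot. Origin on the pivot; axes turn with the lever: handle along -x, pressed face at z = +6 mm; at lever 0 they are the clamp's axes.
- handle_end (a point): Middle of the free end of the red handle's pressed face: 70 mm from the pivot along the handle, on the face.
- loop: Steel wire loop hinged on the lever. Origin on its hinge pin, at x -17.6, z -3.7 mm in the handle's axes; x runs 95 mm along the two 4 mm wire arms (at y +15 and -15 mm) to the bar, y along the bar. friction (0.035 N m) holds it where left, so a bar not drawn under the lip rises with the moving lever. At first it slants up on the keeper's side, 0.3 to 0.9 rad above level.
- loop_bar (a point): Middle of the loop's end bar, 8 mm thick, with brass end knobs 12 mm in diameter, 44 mm over the knobs' flat ends. Pinched by these ends (fingers closing along its y) the loop can still turn about the bar. Axes as the loop's.
- keeper: Steel hook on the sliding jaw, 18 mm wide, fits between the loop's arms. Origin = where the middle of the hooked bar sits (lever open: 82.5 mm from the pivot along x, 41.3 mm above the table); axes as the clamp's. Post face at x -4 mm. Floor of the seat at z -5.8, 22 mm wide, runs out to x +29 mm; beside it free room down to z -21 mm.
- keeper_lip (a point): Top outer edge of the keeper's 4 mm thick lip: x +1.5, z +9.8 mm from the keeper's origin (lip's underside at z +5.8). The bar goes over the lip, down at keeper x = +6 mm or more, then back under the lip towards -x until it touches the post. Axes as the clamp's.
- jaw (a joint): Travel of the sliding jaw that carries the keeper, in m: 0 = open (kept there by a spring of 9 N per mm), about 0.005 = drawn shut on the board with the latch locked. The spring pulls it away from the lever, along the clamp's +x.
- side_cutters: Bystander: loose side cutters with blue handles, 145 x 80 x 14 mm, origin on the table at the rivet, handles along its x.
- solder_spool: Bystander: loose spool, 52 mm in diameter, 33 mm high, origin at the underside's centre.
- paper_cup: Bystander: empty paper cup, 80 mm across the rim, 92 mm high, origin at the underside's centre.
- iron_stand: Bystander: black iron stand 90 x 170 mm with yellow sponge and a wire coil, 135 mm high, coil along its x; origin at the underside's centre.
- helping_hands: Bystander: third-hand stand, black foot 70 x 50 mm, cross rod 180 mm along its y, 90 mm high; origin at the underside's centre.
- screwdriver: Bystander: yellow screwdriver 150 mm long lying along its x, about 25 mm high; origin under its middle.
- tip_tin: Bystander: small round aluminium tin, 44 mm in diameter, 20 mm high; origin at the underside's centre.

How it is judged:
On the way, in this order (a step that is already met when the one before it is completed fails the run):
1. the loop's bar sits under the keeper's lip while the lever is still up (x of loop_bar in the frame of keeper between -0.003 and 0.003 m and z of loop_bar in the frame of keeper between -0.005 and 0.004 m and y of loop_bar in the frame of keeper between -0.006 and 0.006 m and value of joint lever above 0.9 rad), for 0.2 s.
2. the lever lies flat and is pushed home with at least 8 N, the jaw drawn shut (x of loop_bar in the frame of keeper between -0.003 and 0.003 m and z of loop_bar in the frame of keeper between -0.005 and 0.004 m and y of loop_bar in the frame of keeper between -0.006 and 0.006 m and value of joint lever below 0.06 rad and value of joint jaw above 0.0035 m and contact force between any of the fingers, the arm and handle above 8 N), for 0.1 s.
At the end, for the whole second after the job is handed in: The bar sits under the keeper's lip (within 3 mm along the latch, 6 mm sideways, between 5 mm below and 4 mm above its seat), the lever is flat within 0.06 rad, the jaw is drawn in by more than 3.5 mm, the loop is at rest and no bystander stands more than 20 mm from where it was (x of loop_bar in the frame of keeper between -0.003 and 0.003 m and z of loop_bar in the frame of keeper between -0.005 and 0.004 m and y of loop_bar in the frame of keeper between -0.006 and 0.006 m and value of joint lever below 0.06 rad and value of joint jaw above 0.0035 m and linear speed of loop below 0.02 m/s and distance of each of side_cutters, solder_spool, paper_cup, iron_stand, helping_hands, screwdriver, tip_tin from where it was at the start of the episode below 0.02 m); the robot touches nothing.
It fails at once if the red handle is pressed with more than 22 N (contact force between any of the fingers, the arm and handle above 22 N).
It fails at once if the loop is forced against the keeper with more than 20 N while the lever is still up (above 1.1 rad) (value of joint lever above 1.1 rad and contact force between loop and keeper above 20 N).
It fails at once if the robot pushes on the keeper itself with more than 20 N (contact force between any of the fingers, the arm and keeper above 20 N).
It fails at once if a bystander is moved by more than 20 mm (distance of any of side_cutters, solder_spool, paper_cup, iron_stand, helping_hands, screwdriver, tip_tin from where it was at the start of the episode above 0.02 m).
It also fails if it takes over 67 s, if anything falls off the work surface, if the arm or the gripper's body presses on something with over 40 N, if the wrist force passes 120 N, or if a joint passes its speed limit or range.

## Robot

A 6-joint arm with a two-finger parallel gripper is mounted at the origin on the work surface. World frame = base frame: x ahead of the robot, y to its left, z up, the work surface at z = 0. Lengths are in m, angles in rad, forces in N, time in s.
With the tool pointing down it reaches from about 0.425 to 0.95 m from the base axis. Payload 3.5 kg.
Tool frame: the origin (TCP) lies at the very end of the fingers, on their centre line; the grasp point (between the pads) lies behind it (r.hold_point_z is the z of the grasp point in the tool frame, in m); z points along the fingers, y is the line along which they close (so a half turn about z gives the same grasp; the last joint's range is limited). The gripper opens to 85 mm and grips with 20 to 120 N. Pads are 22 mm wide; open, the fingers measure 114 mm over their backs; the gripper's body (76 mm by 85 mm) begins 54 mm behind the grasp point. The pads swing forward as they close: fully open they stand 13 mm farther back than shut.
Start: joints at [1.08, 0.286, 1.577, -0, 1.279, -0.15], TCP at [0.226, 0.636, 0.231] pointing down, gripper open.
Joint ranges: [-2.77, 2.77], [-0.9, 2.22], [0.21, 2.48], [-1.53, 4.67], [0.24, 2.81], [-2.84, 2.84]. Speed limits (rad/s): [2.79, 2.79, 3.14, 3.14, 3.14, 3.14].

## Interface

Orientations are given as a unit quaternion [x, y, z, w].
In Python, from cell import r gives the robot as it stands.
- The arm moves only by the tool apply_moves, never from a script. Its argument "steps" is a list of rows, each an object with "rot": the turn, a rotation vector about the world's x, y, z in degrees, a list of three; "travel": the shift along the world's x, y, z in m, a list of three; "fingers": the opening in per cent of the stroke, from 0 (shut) to 100 (fully open). A call has 1 to 20 rows; each row shifts and turns the commanded pose from where the row before left it; what a row does not reach is not made up. A row lasts 1/12 s, in which the tool goes at most 41.7 mm and 7.16 degrees, less where a joint would pass 70% of its speed; a pose out of reach is approached as far as the arm can. A call is refused whole if a number of a shift passes 0.0417 or a number of a turn 7.16, either way. A call with a gripper value outside its range is refused whole. The fingers move at their own pace and stop on an object; "newtons" is the grip in N (left out, the last holds). Time passes only in rows, so rows that do not move let the fingers close. It gives the time, the measured TCP pose, the force, the opening and the grip force at its end, in the units of the state.
- r.read_state(): the state, without advancing time (a new reading comes with each control period).
- r.grab_frame(name): name is "scene" or "top" or "wrist"; returns a dict with "frame" (480x640x3 uint8, red, green, blue), "fx", "fy", "cx", "cy" (pixels), "R" (3x3) and "t" (3): a world point X has camera coordinates R X + t; the wrist camera has in their place "hand_eye" (4x4, takes a point from camera to tool coordinates, whose origin is the TCP and whose axes are the flange's). Camera axes: x right, y down, z forward; pixel columns grow to the right and rows downward; lengths in m; the calibration is good to about 2 mm. A picture is of the moment at which its call begins: read the wrist's pose just before it. There is no depth.
- r.hand_in(): hands the job in; it is judged then, once.
The state is a dict: "time": time; "joint_positions": joint angles; "qd": joint speeds; "effort": joint torques, N m; "tool_pos": TCP position; "ee_rot": TCP orientation; "wrist_force": force on the tool from outside, world axes, zero at the start; "moment": the same for the moment, N m; "opening": opening from 0.0 (shut) to 1.0 (fully open); "grip_force": force on a finger pad.
Only numpy, scipy, OpenCV 4.12 (cv2) and the standard library are available. Lean on these libraries where they do the work, as an engineer would, in place of code of your own. Each camera call takes 0.05 s, during which the arm holds its last target. There are 200 camera calls.

## Working session

There is one attempt and no reset: what is moved stays moved. The work goes in short steps, Python scripts to look and compute and a tool call to move; the robot and the scene stay as the last step left them, time stands still between calls to the robot, and variables do not carry over. Pictures are saved under pics/ and viewed, at most 11 in all, crops included, and the job is handed in when it is done.

Besides the shell and the picture viewer there is one more tool, called after "Emit:" as a command line: name --argument value ..., lists and objects as JSON in quotes. apply_moves: Moves the arm, as the interface text tells. Its arguments: {"type":"object","properties":{"steps":{"type":"array"},"newtons":{"type":"number"}},"required":["steps"]}

```bash
mkdir -p pics; cat > h.py <<'E'
from cell import r
import numpy as np, cv2
from scipy.spatial.transform import Rotation as Ro
def grab(name,fn=None,crop=None,scale=1):
    s=r.read_state(); f=r.grab_frame(name)
    if name=="wrist":
        T=np.eye(4);T[:3,:3]=Ro.from_quat(s["ee_rot"]).as_matrix();T[:3,3]=s["tool_pos"]
        C=np.linalg.inv(T@np.array(f["hand_eye"])); f["R"]=C[:3,:3];f["t"]=C[:3,3]
    im=f["frame"][:,:,::-1].copy()
    if crop: im=im[crop[1]:crop[3],crop[0]:crop[2]]
    if fn: cv2.imwrite("pics/"+fn,cv2.resize(im,None,fx=scale,fy=scale,interpolation=cv2.INTER_CUBIC))
    np.savez("cam_%s.npz"%name,**{k:np.array(f[k]) for k in("fx","fy","cx","cy","R","t")},frame=f["frame"])
    return f
def proj(f,X):
    c=np.asarray(X)@np.array(f["R"]).T+np.array(f["t"])
    return np.stack([f["fx"]*c[...,0]/c[...,2]+f["cx"],f["fy"]*c[...,1]/c[...,2]+f["cy"]],-1)
def ray(f,u,v,z):
    R=np.array(f["R"]);o=-R.T@np.array(f["t"])
    d=R.T@np.array([(u-f["cx"])/f["fx"],(v-f["cy"])/f["fy"],1]); return o+d*(z-o[2])/d[2]
E
python3 - <<'E'
from h import *
for n in("scene","top"):
    f=grab(n,n+"0.png"); R=np.array(f["R"]);print(n,-R.T@np.array(f["t"]),f["fx"])
s=r.read_state();print(s["tool_pos"],s["ee_rot"],r.hold_point_z,s["time"])
E
```

```text
scene [1.06115505 0.4979237  0.94641098] 485.6093179159836
top [0.36382144 0.01234253 1.31908794] 616.0034927213891
[0.22533502 0.63566656 0.23007527] [ 1.69595595e-01  9.85513167e-01 -1.00713729e-03 -3.42947578e-04] -0.0187 0.1
```

View pics/top0.png

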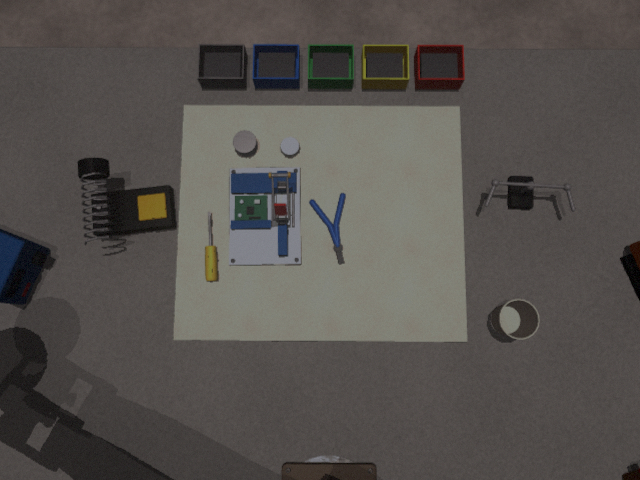

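View pics/scene0.png

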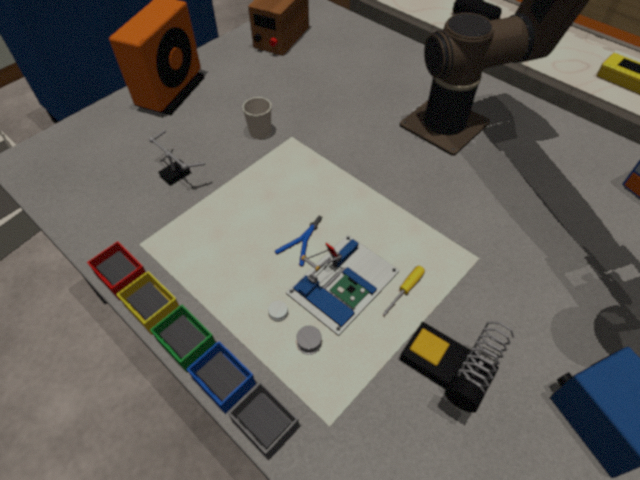

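```bash
python3 - <<'E'
from h import *
f=np.load("cam_top.npz");g=np.load("cam_scene.npz")
print(f["R"])
for p in [(230,168),(301,167.5),(301,264.5),(229,265)]: print(ray(f,*p,.01))
a=cv2.resize(f["frame"][155:280,215:315],None,fx=4.4,fy=4.4,interpolation=cv2.INTER_CUBIC)[:550,:400]
a=cv2.resize(f["frame"][155:280,220:310],(396,550),interpolation=cv2.INTER_CUBIC)
b=cv2.resize(g["frame"][225:340,280:400],(400,383),interpolation=cv2.INTER_CUBIC)
b=cv2.copyMakeBorder(b,0,167,0,0,cv2.BORDER_CONSTANT)
cv2.imwrite("pics/crop0.png",np.hstack([a,b])[:,:,::-1])
E
```

```text
[[ 0.00595677 -0.99997043 -0.00486384]
 [-0.98642422 -0.00507771 -0.16413857]
 [ 0.16410902  0.00577554 -0.9864253 ]]
[0.71202659 0.21855592 0.01      ]
[0.7138796  0.06298411 0.01      ]
[0.50068648 0.06061956 0.01      ]
[0.49877842 0.21428805 0.01      ]
```

View pics/crop0.png

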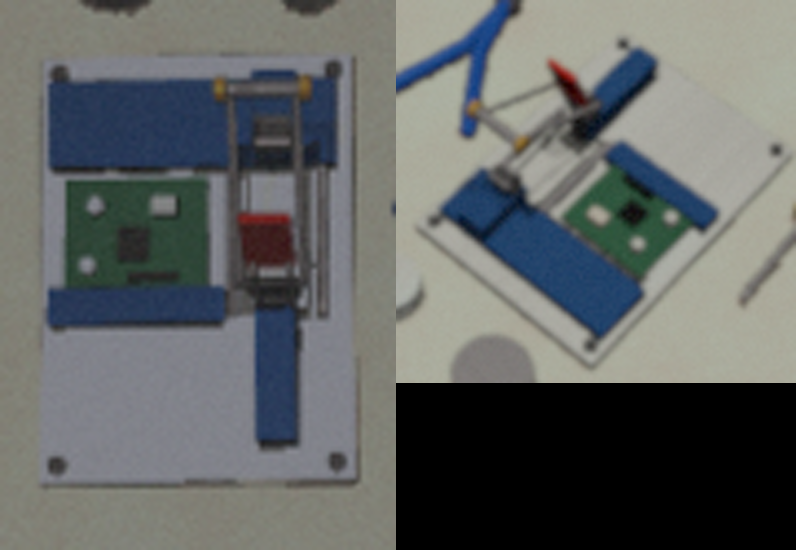

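```bash
cat >> h.py <<'E'
def tri(obs):
    A=[];b=[]
    for f,u,v in obs:
        R=np.array(f["R"]);t=np.array(f["t"]);x=(u-f["cx"])/f["fx"];y=(v-f["cy"])/f["fy"]
        A+=[x*R[2]-R[0],y*R[2]-R[1]];b+=[t[0]-x*t[2],t[1]-y*t[2]]
    return np.linalg.lstsq(np.array(A),np.array(b),rcond=None)[0]
E
python3 - <<'E'
from h import *
f=np.load("cam_top.npz");g=np.load("cam_scene.npz")
L=tri([(f,270.2,175),(g,317.5,267.9)]);Rr=tri([(f,289.5,175),(g,303.4,257.1)])
print(L,Rr)
for p in [(396+27,232),(592,367),(396+392,157),(623,42)]:
  print(ray(g,280+(p[0]-396)/3.333,225+p[1]/3.333,.01))
h=r.grab_frame("wrist");print(np.round(h["hand_eye"],3),h["fx"])
E
```

```text
[0.66942536 0.12216451 0.11315923] [0.66977136 0.08293945 0.113439  ]
[0.71546726 0.07765145 0.01      ]
[0.71156942 0.22399073 0.01      ]
[0.50397609 0.21856281 0.01      ]
[0.50661719 0.07180516 0.01      ]
[[ 0.001 -0.965 -0.263  0.066]
 [ 1.     0.001 -0.001  0.   ]
 [ 0.001 -0.263  0.965 -0.142]
 [ 0.     0.     0.     1.   ]] 343.50129665357457
```

Emit:
apply_moves --steps '[{"travel": [0.024,-0.0265,0.001],"rot": [0,0,1.0],"fingers": 100},{"travel": [0.024,-0.0265,0.001],"rot": [0,0,1.0],"fingers": 100},{"travel": [0.024,-0.0265,0.001],"rot": [0,0,1.0],"fingers": 100},{"travel": [0.024,-0.0265,0.001],"rot": [0,0,1.0],"fingers": 100},{"travel": [0.024,-0.0265,0.001],"rot": [0,0,1.0],"fingers": 100},{"travel": [0.024,-0.0265,0.001],"rot": [0,0,1.0],"fingers": 100},{"travel": [0.024,-0.0265,0.001],"rot": [0,0,1.0],"fingers": 100},{"travel": [0.024,-0.0265,0.001],"rot": [0,0,1.0],"fingers": 100},{"travel": [0.024,-0.0265,0.001],"rot": [0,0,1.0],"fingers": 100},{"travel": [0.024,-0.0265,0.001],"rot": [0,0,1.0],"fingers": 100},{"travel": [0.024,-0.0265,0.001],"rot": [0,0,1.0],"fingers": 100},{"travel": [0.024,-0.0265,0.001],"rot": [0,0,1.0],"fingers": 100},{"travel": [0.024,-0.0265,0.001],"rot": [0,0,1.0],"fingers": 100},{"travel": [0.024,-0.0265,0.001],"rot": [0,0,1.0],"fingers": 100},{"travel": [0.024,-0.0265,0.001],"rot": [0,0,1.0],"fingers": 100},{"travel": [0.024,-0.0265,0.001],"rot": [0,0,1.0],"fingers": 100},{"travel": [0.024,-0.0265,0.001],"rot": [0,0,1.0],"fingers": 100},{"travel": [0.024,-0.0265,0.001],"rot": [0,0,1.0],"fingers": 100},{"travel": [0.024,-0.0265,0.001],"rot": [0,0,1.0],"fingers": 100},{"travel": [0.024,-0.0265,0.001],"rot": [0,0,1.0],"fingers": 100}]'

```text
time: 1.82
tool_pos: [0.7063, 0.1047, 0.2508]
ee_rot: [-0.004, 1.0, 0.0, -0.0]
wrist_force: [0.7, 0.6, -0.7]
opening: 1.004
grip_force: 0.0
```

```bash
python3 - <<'E'
from h import *
f=grab("wrist"); 
yaw=.013;c,s=np.cos(yaw),np.sin(yaw)
O=np.array([.5865,.0988,0])
def W(p): p=np.array(p)/1000.; return O+np.array([c*p[0]-s*p[1],s*p[0]+c*p[1],p[2]])
im=f["frame"][:,:,::-1].copy()
for n,p in dict(c1=(127.5,-37.5,10),c2=(127.5,117.5,10),c3=(-87.5,-37.5,10),c4=(-87.5,117.5,10),lip=(84,0,51.1),piv=(0,0,45)).items():
    q=proj(f,W(p));print(n,q)
print(proj(f,[.6696,.1026,.113]))
q=proj(f,W((60,0,60)));x0,y0=int(max(0,min(q[0]-160,320))),int(max(0,min(q[1]-120,240)));print(x0,y0)
cv2.imwrite("pics/w1.png",cv2.resize(im[y0:y0+240,x0:x0+320],None,fx=2.5,fy=2.5,interpolation=cv2.INTER_CUBIC))
E
```

```text
c1 [281.04604114 209.78608783]
c2 [418.00593891 209.41345123]
c3 [274.19699715  -8.69818374]
c4 [434.30762155  -9.37773819]
lip [313.44007474 174.08110835]
piv [312.96933252  82.78255512]
[315.78518154 179.86036851]
153 29
```

View pics/w1.png

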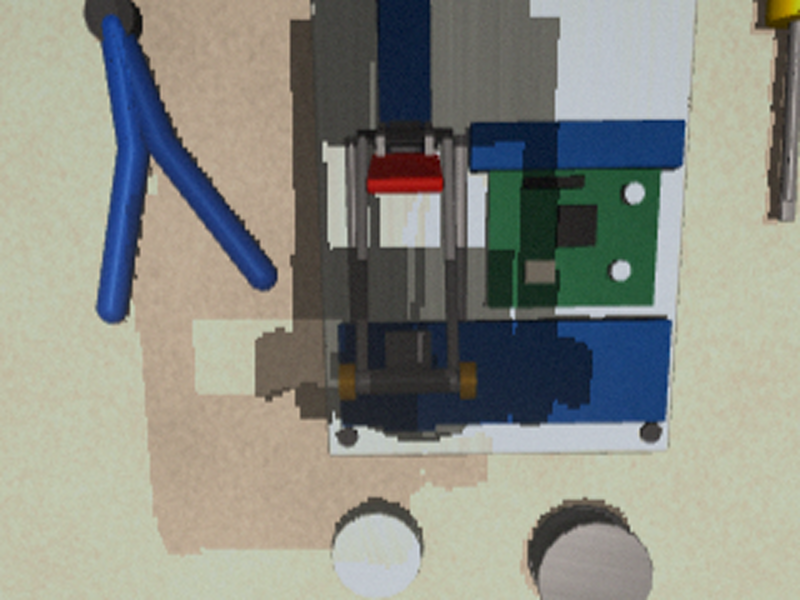

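Emit:
apply_moves --steps '[{"travel": [-0.012,-0.0007,-0.025],"rot": [0,0,0.1],"fingers": 100},{"travel": [-0.012,-0.0007,-0.025],"rot": [0,0,0.1],"fingers": 100},{"travel": [-0.012,-0.0007,-0.025],"rot": [0,0,0.1],"fingers": 100},{"travel": [-0.001,0,-0.025],"rot": [0,0,0],"fingers": 100},{"travel": [0,0,0],"rot": [0,0,0],"fingers": 100},{"travel": [0,0,0],"rot": [0,0,0],"fingers": 100}]'

```text
time: 2.37
tool_pos: [0.6672, 0.1041, 0.1493]
ee_rot: [-0.007, 1.0, -0.0, -0.002]
wrist_force: [0.2, 0.1, -0.2]
opening: 1.001
grip_force: 0.0
```

```bash
python3 - <<'E'
from h import *
f=grab("wrist"); print(r.read_state()["tool_pos"])
print(proj(f,[.6695,.1028,.112]))
im=f["frame"][:,:,::-1]
cv2.imwrite("pics/w2.png",cv2.resize(im[80:320,160:480],None,fx=2.5,fy=2.5,interpolation=cv2.INTER_CUBIC))
E
```

```text
[0.668872   0.10418596 0.15178787]
[315.27763898 269.90174922]
```

View pics/w2.png

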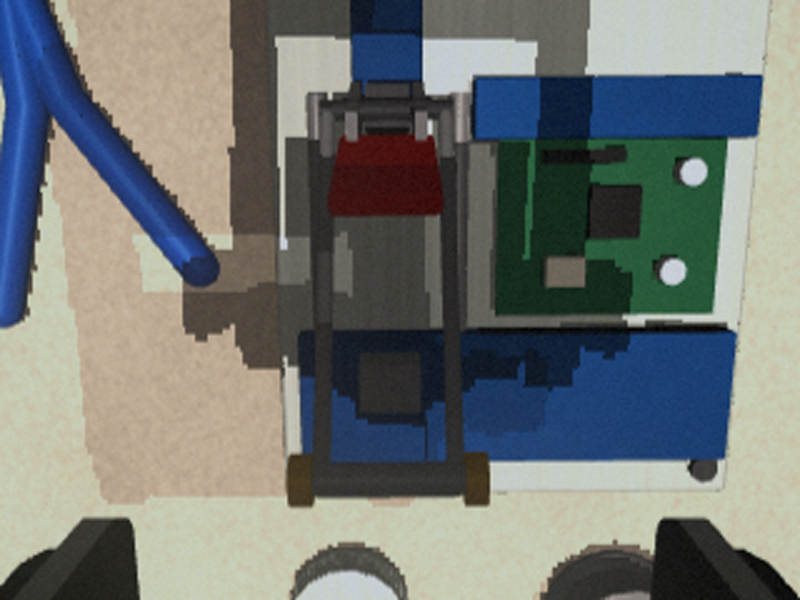

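Emit:
apply_moves --newtons 20 --steps '[{"travel": [0.0005,-0.0004,-0.017],"rot": [0,0,0],"fingers": 100},{"travel": [0.0005,-0.0004,-0.017],"rot": [0,0,0],"fingers": 100},{"travel": [0.0005,-0.0004,-0.017],"rot": [0,0,0],"fingers": 100},{"travel": [0,0,0],"rot": [0,0,0],"fingers": 70},{"travel": [0,0,0],"rot": [0,0,0],"fingers": 60},{"travel": [0,0,0],"rot": [0,0,0],"fingers": 60},{"travel": [0,0,0],"rot": [0,0,0],"fingers": 60},{"travel": [0,0,0],"rot": [0,0,0],"fingers": 60}]'

```text
time: 3.08
tool_pos: [0.6713, 0.103, 0.1025]
ee_rot: [-0.007, 1.0, -0.0, 0.002]
wrist_force: [-0.3, 0.0, 0.7]
opening: 0.593
grip_force: 0.0
```

```bash
python3 - <<'E'
from h import *
f=grab("wrist"); print(r.read_state())
im=f["frame"][:,:,::-1]
cv2.imwrite("pics/w3.png",cv2.resize(im[160:480,100:540],None,fx=1.8,fy=1.8,interpolation=cv2.INTER_CUBIC))
E
```

```text
{'time': 3.1333, 'joint_positions': array([ 3.04526378e-03,  4.16095856e-01,  1.65790831e+00, -1.47422627e-05,
        1.06489137e+00, -1.58129499e+00]), 'qd': array([-9.22175251e-04,  7.34865637e-03,  9.69575548e-03, -8.77965639e-05,
       -1.56903301e-03,  1.57594429e-04]), 'effort': array([-3.03025772e-03, -4.27471089e+01, -2.66186106e+01, -1.40422649e-04,
       -6.40088838e-03,  1.04078620e-04]), 'tool_pos': array([0.67101817, 0.10294069, 0.10207366]), 'ee_rot': array([-6.77547119e-03,  9.99976137e-01, -1.14782216e-05,  1.34852374e-03]), 'wrist_force': array([-0.25443512, -0.57029552, -0.38060896]), 'moment': array([-0.03559642,  0.01083653, -0.0129126 ]), 'grip_force': 0.0, 'opening': 0.5989007706011483}
```

View pics/w3.png

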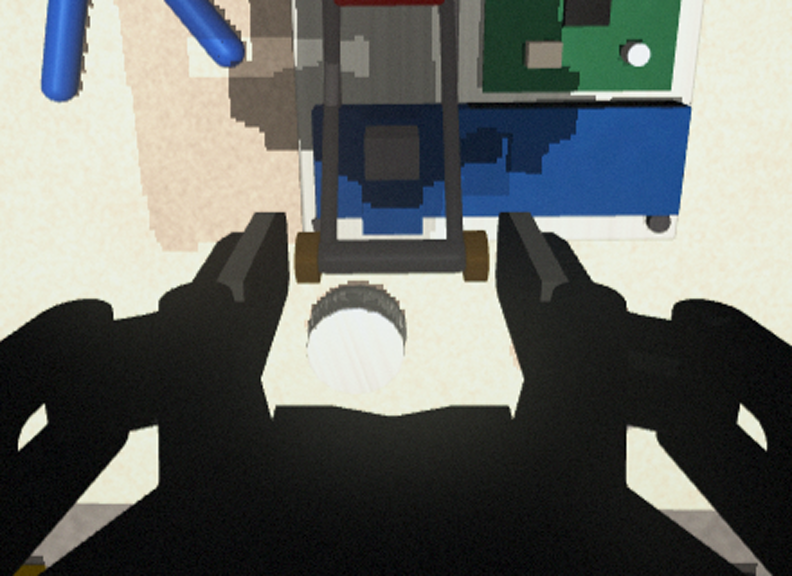

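```bash
python3 - <<'E'
from h import *
f=np.load("cam_wrist.npz")
for z in(.108,.112,.116): print(ray(f,317.8,302.8,z))
q=lambda X:(proj(f,np.array(X))-[100,160])*1.8
for z in (.102,.113,.121): print(z,q([.671,.103,z]))
E
```

```text
[0.67265595 0.10305676 0.108     ]
[0.67065857 0.10303151 0.112     ]
[0.66866118 0.10300626 0.116     ]
0.102 [391.9358826  240.10963186]
0.113 [391.87900332 260.32217207]
0.121 [391.8320904  276.99307734]
```

Emit:
apply_moves --newtons 25 --steps '[{"travel": [0,0,0],"rot": [0,0,0],"fingers": 40},{"travel": [0,0,0],"rot": [0,0,0],"fingers": 40},{"travel": [0,0,0],"rot": [0,0,0],"fingers": 40},{"travel": [0,0,0],"rot": [0,0,0],"fingers": 40},{"travel": [0,0,0],"rot": [0,0,0],"fingers": 40}]'

```text
time: 3.55
tool_pos: [0.671, 0.1028, 0.1012]
ee_rot: [-0.007, 1.0, -0.0, 0.001]
wrist_force: [3.5, -0.6, 2.2]
opening: 0.506
grip_force: 27.0
```

Emit:
apply_moves --steps '[{"travel": [0.0022,0,-0.004],"rot": [0,0,0],"fingers": 40},{"travel": [0.0022,0,-0.004],"rot": [0,0,0],"fingers": 40},{"travel": [0.0018,0,-0.0042],"rot": [0,0,0],"fingers": 40},{"travel": [0.0017,0,-0.0042],"rot": [0,0,0],"fingers": 40},{"travel": [0.0014,0,-0.0044],"rot": [0,0,0],"fingers": 40},{"travel": [0.0014,0,-0.0044],"rot": [0,0,0],"fingers": 40},{"travel": [0,0,0],"rot": [0,0,0],"fingers": 40}]'

```text
time: 4.13
tool_pos: [0.6811, 0.103, 0.0739]
ee_rot: [-0.007, 1.0, 0.0, 0.0]
wrist_force: [5.0, 1.3, 1.9]
opening: 0.506
grip_force: 27.5
```

Emit:
apply_moves --steps '[{"travel": [0.0009,0,-0.0045],"rot": [0,0,0],"fingers": 40},{"travel": [0.0009,0,-0.0045],"rot": [0,0,0],"fingers": 40},{"travel": [0.0005,0,-0.0045],"rot": [0,0,0],"fingers": 40},{"travel": [0.0005,0,-0.0045],"rot": [0,0,0],"fingers": 40},{"travel": [0,0,-0.0045],"rot": [0,0,0],"fingers": 40},{"travel": [0,0,-0.0045],"rot": [0,0,0],"fingers": 40},{"travel": [0,0,0],"rot": [0,0,0],"fingers": 40},{"travel": [0,0,0],"rot": [0,0,0],"fingers": 40}]'

```text
time: 4.8
tool_pos: [0.6828, 0.103, 0.0472]
ee_rot: [-0.007, 1.0, 0.0, -0.001]
wrist_force: [2.1, 1.2, 0.1]
opening: 0.504
grip_force: 27.6
```

```bash
python3 - <<'E'
from h import *
f=grab("wrist"); s=r.read_state();print(s["tool_pos"],s["wrist_force"])
im=f["frame"][:,:,::-1]
q=lambda X:(proj(f,np.array(X))-[160,160])*2.5
for X in([.587+.084,.103,.0511],[.587,.102,.11]):print(q(X))
cv2.imwrite("pics/w4.png",cv2.resize(im[120:360,160:480],None,fx=2.5,fy=2.5,interpolation=cv2.INTER_CUBIC))
E
```

```text
[0.68275728 0.10300387 0.04745588] [1.08089197 1.7559942  0.52493264]
[395.15120721 283.01652079]
[ 398.08857855 -427.74210924]
```

View pics/w4.png

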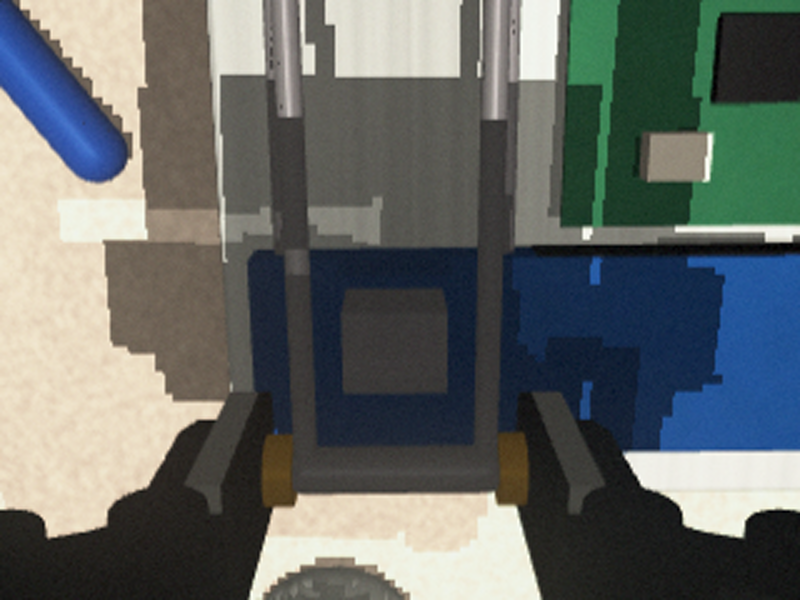

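```bash
python3 - <<'E'
from h import *
f=np.load("cam_wrist.npz")
for z in(.056,.058,.060): print(ray(f,318.4,307.2,z))
print(ray(f,318,120+392/2.5,.0511))
E
```

```text
[0.6845518  0.10334553 0.056     ]
[0.68353656 0.10332855 0.058     ]
[0.68252133 0.10331156 0.06      ]
[0.6726543  0.10299836 0.0511    ]
```

Emit:
apply_moves --steps '[{"travel": [-0.0003,0,-0.003],"rot": [0,0,0],"fingers": 40},{"travel": [-0.0003,0,-0.003],"rot": [0,0,0],"fingers": 40},{"travel": [-0.0005,0,-0.003],"rot": [0,0,0],"fingers": 40},{"travel": [-0.0005,0,-0.003],"rot": [0,0,0],"fingers": 40},{"travel": [0,0,0],"rot": [0,0,0],"fingers": 40},{"travel": [0,0,0],"rot": [0,0,0],"fingers": 40}]'

```text
time: 5.35
tool_pos: [0.6817, 0.1029, 0.0357]
ee_rot: [-0.007, 1.0, 0.0, -0.0]
wrist_force: [1.6, 1.3, 0.1]
opening: 0.506
grip_force: 27.7
```

Emit:
apply_moves --steps '[{"travel": [-0.0002,0,-0.001],"rot": [0,0,0],"fingers": 40},{"travel": [-0.0002,0,-0.001],"rot": [0,0,0],"fingers": 40},{"travel": [-0.0002,0,-0.001],"rot": [0,0,0],"fingers": 40},{"travel": [-0.0002,0,-0.001],"rot": [0,0,0],"fingers": 40},{"travel": [-0.0002,0,-0.001],"rot": [0,0,0],"fingers": 40},{"travel": [0,0,0],"rot": [0,0,0],"fingers": 40},{"travel": [0,0,0],"rot": [0,0,0],"fingers": 40}]'

```text
time: 5.93
tool_pos: [0.6809, 0.1029, 0.0309]
ee_rot: [-0.007, 1.0, 0.0, -0.0]
wrist_force: [1.1, 1.3, 0.9]
opening: 0.503
grip_force: 27.8
```

Emit:
apply_moves --steps '[{"travel": [0,0,-0.001],"rot": [0,0,0],"fingers": 40},{"travel": [0,0,0],"rot": [0,0,0],"fingers": 40}]'

```text
time: 6.1
tool_pos: [0.6807, 0.1029, 0.0299]
ee_rot: [-0.007, 1.0, -0.0, -0.0]
wrist_force: [0.2, 1.0, 1.3]
opening: 0.503
grip_force: 27.8
```

Emit:
apply_moves --steps '[{"travel": [0,0,-0.001],"rot": [0,0,0],"fingers": 40},{"travel": [0,0,0],"rot": [0,0,0],"fingers": 40}]'

```text
time: 6.27
tool_pos: [0.6806, 0.1029, 0.0288]
ee_rot: [-0.007, 1.0, 0.0, -0.0]
wrist_force: [0.0, 1.4, 0.7]
opening: 0.505
grip_force: 27.8
```

Emit:
apply_moves --steps '[{"travel": [0,0,-0.0008],"rot": [0,0,0],"fingers": 40},{"travel": [0,0,0],"rot": [0,0,0],"fingers": 40}]'

```text
time: 6.43
tool_pos: [0.6806, 0.1029, 0.028]
ee_rot: [-0.007, 1.0, -0.0, -0.0]
wrist_force: [-0.1, 1.2, 1.0]
opening: 0.506
grip_force: 27.8
```

Emit:
apply_moves --steps '[{"travel": [0,0,-0.0007],"rot": [0,0,0],"fingers": 40},{"travel": [0,0,0],"rot": [0,0,0],"fingers": 40}]'

```text
time: 6.6
tool_pos: [0.6807, 0.1029, 0.0278]
ee_rot: [-0.007, 1.0, -0.0, -0.001]
wrist_force: [-3.2, -0.1, 2.8]
opening: 0.508
grip_force: 28.0
```

Emit:
apply_moves --steps '[{"travel": [0,0,-0.0007],"rot": [0,0,0],"fingers": 40},{"travel": [0,0,0],"rot": [0,0,0],"fingers": 40}]'

```text
time: 6.77
tool_pos: [0.6807, 0.1029, 0.0277]
ee_rot: [-0.007, 1.0, -0.0, -0.001]
wrist_force: [-3.0, 0.5, 6.8]
opening: 0.509
grip_force: 28.3
```

Emit:
apply_moves --steps '[{"travel": [0,0,0.0014],"rot": [0,0,0],"fingers": 40},{"travel": [0,0,0.0014],"rot": [0,0,0],"fingers": 40},{"travel": [-0.001,0,0],"rot": [0,0,0],"fingers": 40},{"travel": [-0.001,0,0],"rot": [0,0,0],"fingers": 40},{"travel": [-0.001,0,0],"rot": [0,0,0],"fingers": 40},{"travel": [0,0,0],"rot": [0,0,0],"fingers": 40}]'

```text
time: 7.27
tool_pos: [0.6803, 0.1028, 0.0307]
ee_rot: [-0.007, 1.0, 0.0, 0.003]
wrist_force: [4.9, 1.6, 0.1]
opening: 0.507
grip_force: 27.7
```

Emit:
apply_moves --steps '[{"travel": [-0.001,0,0],"rot": [0,0,0],"fingers": 40},{"travel": [-0.001,0,0],"rot": [0,0,0],"fingers": 40},{"travel": [-0.001,0,0],"rot": [0,0,0],"fingers": 40},{"travel": [0,0,0],"rot": [0,0,0],"fingers": 40}]'

```text
time: 7.6
tool_pos: [0.6773, 0.1028, 0.0306]
ee_rot: [-0.007, 1.0, 0.0, 0.003]
wrist_force: [4.5, 0.7, 0.6]
opening: 0.508
grip_force: 27.7
```

Emit:
apply_moves --steps '[{"travel": [0,0,-0.0012],"rot": [0,0,0],"fingers": 40},{"travel": [-0.001,0,0],"rot": [0,0,0],"fingers": 40},{"travel": [-0.001,0,0],"rot": [0,0,0],"fingers": 40},{"travel": [-0.001,0,0],"rot": [0,0,0],"fingers": 40},{"travel": [0,0,0],"rot": [0,0,0],"fingers": 40}]'

```text
time: 8.02
tool_pos: [0.6736, 0.1027, 0.0291]
ee_rot: [-0.007, 1.0, -0.0, 0.002]
wrist_force: [4.9, 1.5, 0.2]
opening: 0.503
grip_force: 27.7
```

Emit:
apply_moves --steps '[{"travel": [-0.001,0,0],"rot": [0,0,0],"fingers": 40},{"travel": [-0.001,0,0],"rot": [0,0,0],"fingers": 40},{"travel": [0,0,0],"rot": [0,0,0],"fingers": 40}]'

```text
time: 8.27
tool_pos: [0.6717, 0.1027, 0.0291]
ee_rot: [-0.007, 1.0, -0.0, 0.002]
wrist_force: [4.9, 1.1, -1.7]
opening: 0.511
grip_force: 27.7
```

Emit:
apply_moves --steps '[{"travel": [-0.001,0,0],"rot": [0,0,0],"fingers": 40},{"travel": [0,0,0],"rot": [0,0,0],"fingers": 40}]'

```text
time: 8.43
tool_pos: [0.6708, 0.1027, 0.0291]
ee_rot: [-0.007, 1.0, -0.0, 0.003]
wrist_force: [5.7, 2.1, -1.2]
opening: 0.5
grip_force: 27.7
```

Emit:
apply_moves --steps '[{"travel": [-0.001,0,0],"rot": [0,0,0],"fingers": 40},{"travel": [0,0,0],"rot": [0,0,0],"fingers": 40}]'

```text
time: 8.6
tool_pos: [0.6699, 0.1027, 0.0291]
ee_rot: [-0.007, 1.0, -0.0, 0.003]
wrist_force: [5.7, 1.0, -0.9]
opening: 0.507
grip_force: 27.7
```

```bash
python3 - <<'E'
from h import *
f=grab("wrist"); s=r.read_state();print(s["tool_pos"],s["wrist_force"])
im=f["frame"][:,:,::-1]
cv2.imwrite("pics/w5.png",cv2.resize(im[120:360,160:480],None,fx=2.5,fy=2.5,interpolation=cv2.INTER_CUBIC))
E
```

```text
[0.66995733 0.10266382 0.02908121] [ 5.4878701   1.59545997 -0.31539401]
```

View pics/w5.png

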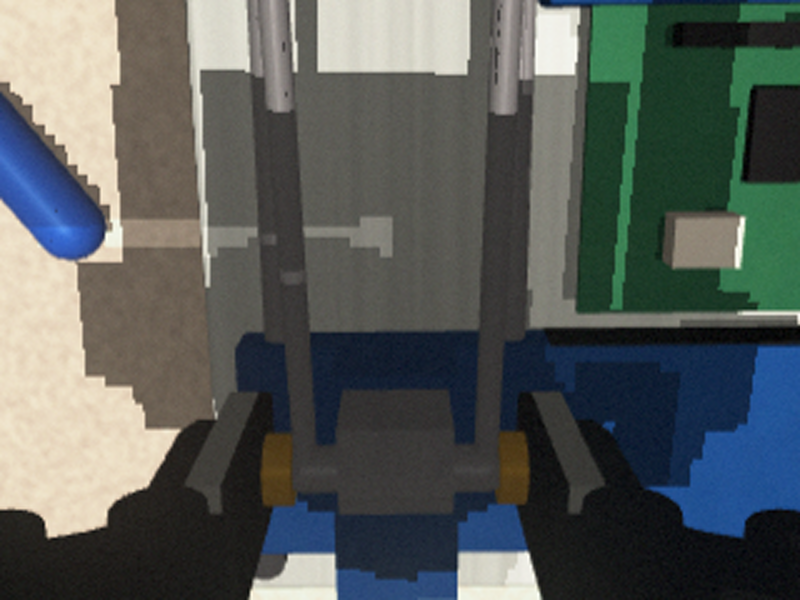

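```bash
python3 - <<'E'
from h import *
f=np.load("cam_wrist.npz")
print(ray(f,318,120+513/2.5,.0511)-[.0015,0,0],ray(f,318.4,120+472/2.5,.041))
E
```

```text
[0.67105181 0.10288857 0.0511    ] [0.67077461 0.1030226  0.041     ]
```

Emit:
apply_moves --steps '[{"travel": [-0.001,0,0],"rot": [0,0,0],"fingers": 40},{"travel": [0,0,0],"rot": [0,0,0],"fingers": 40}]'

```text
time: 8.82
tool_pos: [0.6697, 0.1027, 0.0293]
ee_rot: [-0.007, 1.0, -0.0, 0.004]
wrist_force: [7.5, 1.7, -1.6]
opening: 0.504
grip_force: 27.6
```

Emit:
apply_moves --steps '[{"travel": [0.0003,0,0],"rot": [0,0,0],"fingers": 40},{"travel": [0,0,0],"rot": [0,0,0],"fingers": 40},{"travel": [0,0,0],"rot": [0,0,0],"fingers": 40},{"travel": [0,0,0],"rot": [0,0,0],"fingers": 75},{"travel": [0,0,0],"rot": [0,0,0],"fingers": 75},{"travel": [0,0,0],"rot": [0,0,0],"fingers": 75},{"travel": [0,0,0],"rot": [0,0,0],"fingers": 75},{"travel": [0,0,0.015],"rot": [0,0,0],"fingers": 75},{"travel": [0,0,0.02],"rot": [0,0,0],"fingers": 75},{"travel": [0,0,0.03],"rot": [0,0,0],"fingers": 75},{"travel": [0,0,0.03],"rot": [0,0,0],"fingers": 75},{"travel": [0,0,0.03],"rot": [0,0,0],"fingers": 75},{"travel": [0,0,0],"rot": [0,0,0],"fingers": 75}]'

```text
time: 9.9
tool_pos: [0.6715, 0.103, 0.1636]
ee_rot: [-0.007, 1.0, -0.0, 0.007]
wrist_force: [1.6, 0.7, 1.9]
opening: 0.753
grip_force: 0.0
```

```bash
python3 - <<'E'
from h import *
f=grab("wrist"); s=r.read_state();print(s["tool_pos"],s["wrist_force"])
im=f["frame"][:,:,::-1]
cv2.imwrite("pics/w6.png",cv2.resize(im[0:330,100:540],None,fx=1.8,fy=1.8,interpolation=cv2.INTER_CUBIC))
for th in (1.05,1.15,1.25,1.4,1.8):
    c,sn=np.cos(th),np.sin(th); y=-.0
    for e in(-1,1): print(th,(proj(f,[.587-.07*c+.006*sn,.102+e*.012,.045+.07*sn+.006*c])-[100,0])*1.8)
E
```

```text
[0.67021314 0.10293484 0.16034265] [-0.16486869  0.05072617  0.65125763]
1.05 [352.4154191   77.23372676]
1.05 [436.84237047  78.57767684]
1.15 [351.892228   100.44690324]
1.15 [436.67580413 101.78972596]
1.25 [351.51844369 125.1943857 ]
1.25 [436.32059716 126.53024791]
1.4 [351.2545862  163.99862858]
1.4 [435.4525208  165.31367978]
1.8 [352.23930557 264.12076803]
1.8 [431.6046561  265.33288278]
```

View pics/w6.png

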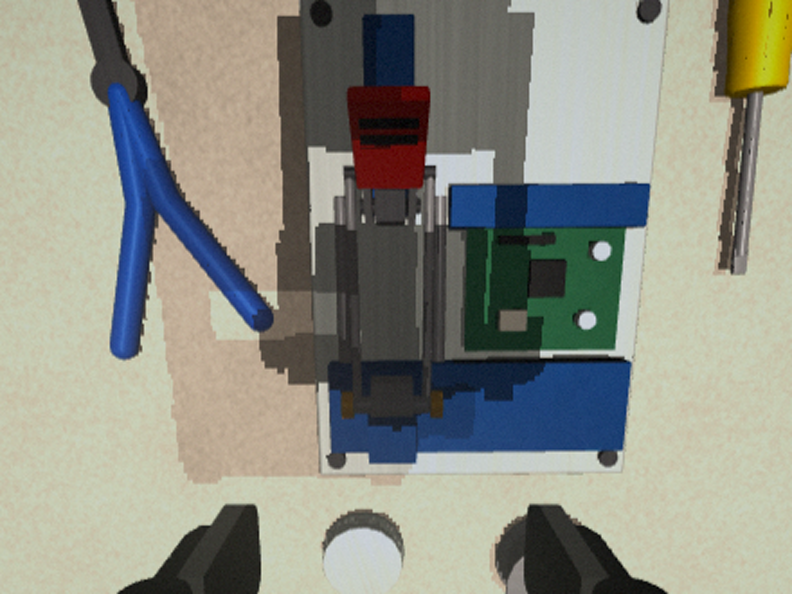

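Emit:
apply_moves --steps '[{"travel": [-0.014,-0.0004,0],"rot": [0,0,0],"fingers": 0},{"travel": [-0.014,-0.0004,0],"rot": [0,0,0],"fingers": 0},{"travel": [-0.014,-0.0004,0],"rot": [0,0,0],"fingers": 0},{"travel": [-0.014,-0.0004,0],"rot": [0,0,0],"fingers": 0},{"travel": [-0.016,-0.0004,0],"rot": [0,0,0],"fingers": 0},{"travel": [0,0,0],"rot": [0,0,0],"fingers": 0},{"travel": [0,0,0],"rot": [0,0,0],"fingers": 0},{"travel": [0,0,-0.015],"rot": [0,0,0],"fingers": 0},{"travel": [0,0,-0.02],"rot": [0,0,0],"fingers": 0},{"travel": [0,0,-0.02],"rot": [0,0,0],"fingers": 0},{"travel": [0,0,0],"rot": [0,0,0],"fingers": 0},{"travel": [0,0,0],"rot": [0,0,0],"fingers": 0}]'

```text
time: 10.95
tool_pos: [0.5948, 0.1008, 0.0971]
ee_rot: [-0.007, 1.0, -0.0, -0.002]
wrist_force: [0.6, -0.2, -0.7]
opening: -0.001
grip_force: 0.0
```

Emit:
apply_moves --steps '[{"travel": [-0.004,0,0.004],"rot": [0,0,0],"fingers": 0},{"travel": [-0.004,0,0],"rot": [0,0,0],"fingers": 0},{"travel": [-0.004,0,0],"rot": [0,0,0],"fingers": 0},{"travel": [-0.004,0,0],"rot": [0,0,0],"fingers": 0},{"travel": [-0.003,0,0],"rot": [0,0,0],"fingers": 0},{"travel": [-0.003,0,-0.001],"rot": [0,0,0],"fingers": 0},{"travel": [0,0,0],"rot": [0,0,0],"fingers": 0}]'

```text
time: 11.53
tool_pos: [0.5733, 0.1009, 0.1021]
ee_rot: [-0.007, 1.0, -0.0, 0.001]
wrist_force: [0.7, 0.6, 1.2]
opening: -0.001
grip_force: 0.5
```

Emit:
apply_moves --steps '[{"travel": [-0.003,0,-0.0025],"rot": [0,0,0],"fingers": 0},{"travel": [-0.0028,0,-0.002],"rot": [0,0,0],"fingers": 0},{"travel": [-0.0026,0,-0.0015],"rot": [0,0,0],"fingers": 0},{"travel": [0,0,0],"rot": [0,0,0],"fingers": 0}]'

```text
time: 11.87
tool_pos: [0.5648, 0.1008, 0.0957]
ee_rot: [-0.007, 1.0, -0.0, 0.0]
wrist_force: [1.4, 0.2, 3.9]
opening: 0.007
grip_force: 1.6
```

Emit:
apply_moves --steps '[{"travel": [-0.0025,0,-0.0017],"rot": [0,0,0],"fingers": 0},{"travel": [-0.0025,0,-0.0018],"rot": [0,0,0],"fingers": 0},{"travel": [-0.0023,0,-0.002],"rot": [0,0,0],"fingers": 0},{"travel": [0,0,0],"rot": [0,0,0],"fingers": 0}]'

```text
time: 12.2
tool_pos: [0.5573, 0.1007, 0.09]
ee_rot: [-0.007, 1.0, -0.0, -0.0]
wrist_force: [0.9, -0.8, 3.2]
opening: 0.0
grip_force: 1.6
```

Emit:
apply_moves --steps '[{"travel": [-0.0027,0,-0.003],"rot": [0,0,0],"fingers": 0},{"travel": [-0.0027,0,-0.003],"rot": [0,0,0],"fingers": 0},{"travel": [-0.0018,0,-0.0025],"rot": [0,0,0],"fingers": 0},{"travel": [-0.0018,0,-0.0025],"rot": [0,0,0],"fingers": 0},{"travel": [0,0,0],"rot": [0,0,0],"fingers": 0}]'

```text
time: 12.62
tool_pos: [0.5476, 0.1007, 0.0782]
ee_rot: [-0.007, 1.0, -0.0, -0.001]
wrist_force: [0.4, -1.2, 2.5]
opening: -0.003
grip_force: 1.1
```

Emit:
apply_moves --steps '[{"travel": [-0.0015,0,-0.0025],"rot": [0,0,0],"fingers": 0},{"travel": [-0.0015,0,-0.0025],"rot": [0,0,0],"fingers": 0},{"travel": [-0.0013,0,-0.0027],"rot": [0,0,0],"fingers": 0},{"travel": [-0.0013,0,-0.0027],"rot": [0,0,0],"fingers": 0},{"travel": [0,0,0],"rot": [0,0,0],"fingers": 0}]'

```text
time: 13.03
tool_pos: [0.5418, 0.101, 0.0672]
ee_rot: [-0.007, 1.0, 0.0, -0.001]
wrist_force: [-0.3, -0.4, 0.3]
opening: -0.003
grip_force: 0.1
```

```bash
python3 - <<'E'
from h import *
f=grab("wrist"); g=grab("scene"); s=r.read_state();print(s["tool_pos"],s["wrist_force"])
a=cv2.resize(f["frame"][140:460,170:490],(400,400),interpolation=cv2.INTER_CUBIC)
b=cv2.resize(g["frame"][235:315,290:370],(400,400),interpolation=cv2.INTER_CUBIC)
cv2.imwrite("pics/w7.png",np.hstack([a,b])[:,:,::-1])
E
```

```text
[0.54200925 0.10115529 0.0675466 ] [-0.07254524  0.18355337  0.41108327]
```

View pics/w7.png

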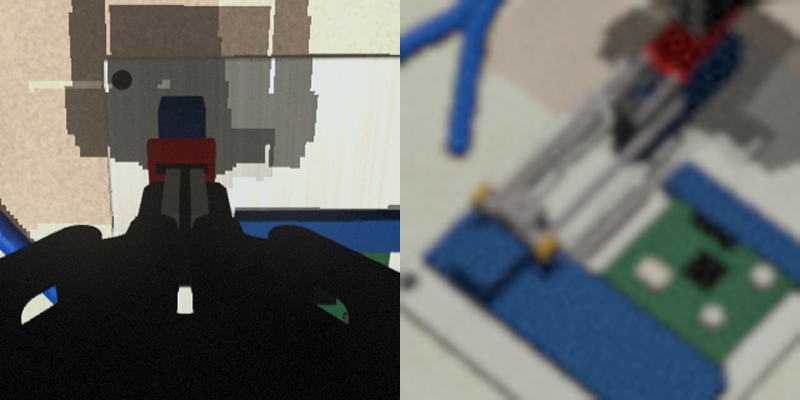

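Emit:
apply_moves --steps '[{"travel": [-0.001,0,-0.0025],"rot": [0,0,0],"fingers": 0},{"travel": [-0.001,0,-0.0025],"rot": [0,0,0],"fingers": 0},{"travel": [-0.0007,0,-0.0025],"rot": [0,0,0],"fingers": 0},{"travel": [-0.0005,0,-0.0025],"rot": [0,0,0],"fingers": 0},{"travel": [-0.0005,0,-0.002],"rot": [0,0,0],"fingers": 0},{"travel": [0,0,0],"rot": [0,0,0],"fingers": 0}]'

```text
time: 13.63
tool_pos: [0.5385, 0.1009, 0.0557]
ee_rot: [-0.007, 1.0, 0.0, -0.001]
wrist_force: [0.1, -0.9, -0.2]
opening: 0.002
grip_force: 0.0
```

Emit:
apply_moves --steps '[{"travel": [0,0,-0.0015],"rot": [0,0,0],"fingers": 0},{"travel": [0,0,-0.001],"rot": [0,0,0],"fingers": 0},{"travel": [0,0,0],"rot": [0,0,0],"fingers": 0}]'

```text
time: 13.88
tool_pos: [0.5392, 0.1008, 0.0539]
ee_rot: [-0.007, 1.0, -0.0, -0.0]
wrist_force: [0.5, 0.3, -0.6]
opening: -0.002
grip_force: 0.0
```

Emit:
apply_moves --steps '[{"travel": [0,0,-0.001],"rot": [0,0,0],"fingers": 0},{"travel": [0,0,-0.001],"rot": [0,0,0],"fingers": 0},{"travel": [0,0,0],"rot": [0,0,0],"fingers": 0}]'

```text
time: 14.13
tool_pos: [0.5392, 0.1009, 0.052]
ee_rot: [-0.007, 1.0, 0.0, -0.0]
wrist_force: [-0.2, 0.5, 0.5]
opening: 0.0
grip_force: 0.0
```

Emit:
apply_moves --steps '[{"travel": [0,0,-0.0008],"rot": [0,0,0],"fingers": 0},{"travel": [0,0,0],"rot": [0,0,0],"fingers": 0}]'

```text
time: 14.3
tool_pos: [0.5392, 0.1009, 0.0512]
ee_rot: [-0.007, 1.0, -0.0, -0.0]
wrist_force: [0.0, 0.1, -0.2]
opening: 0.001
grip_force: 0.0
```

Emit:
apply_moves --steps '[{"travel": [0,0,-0.0007],"rot": [0,0,0],"fingers": 0},{"travel": [0,0,0],"rot": [0,0,0],"fingers": 0}]'

```text
time: 14.47
tool_pos: [0.5394, 0.1009, 0.0511]
ee_rot: [-0.007, 1.0, -0.0, -0.0]
wrist_force: [-2.0, -0.7, 3.4]
opening: 0.003
grip_force: 1.6
```

Emit:
apply_moves --steps '[{"travel": [0,0,-0.0007],"rot": [0,0,0],"fingers": 0},{"travel": [0,0,0],"rot": [0,0,0],"fingers": 0}]'

```text
time: 14.63
tool_pos: [0.5394, 0.1009, 0.051]
ee_rot: [-0.007, 1.0, -0.0, -0.0]
wrist_force: [-3.6, -0.4, 7.1]
opening: -0.002
grip_force: 3.6
```

Emit:
apply_moves --steps '[{"travel": [0,0,-0.0007],"rot": [0,0,0],"fingers": 0},{"travel": [0,0,0],"rot": [0,0,0],"fingers": 0}]'

```text
time: 14.8
tool_pos: [0.5394, 0.1009, 0.051]
ee_rot: [-0.007, 1.0, -0.0, -0.001]
wrist_force: [-5.0, -1.0, 10.1]
opening: 0.002
grip_force: 5.4
```

Emit:
apply_moves --steps '[{"travel": [0,0,-0.0006],"rot": [0,0,0],"fingers": 0},{"travel": [0,0,0],"rot": [0,0,0],"fingers": 0},{"travel": [0,0,0],"rot": [0,0,0],"fingers": 0},{"travel": [0,0,0],"rot": [0,0,0],"fingers": 0}]'

```text
time: 15.13
tool_pos: [0.5394, 0.1009, 0.0509]
ee_rot: [-0.007, 1.0, -0.0, -0.001]
wrist_force: [-6.4, -0.9, 14.5]
opening: 0.002
grip_force: 6.7
```

Emit:
apply_moves --steps '[{"travel": [0,0,0.002],"rot": [0,0,0],"fingers": 0},{"travel": [0,0,0.01],"rot": [0,0,0],"fingers": 0},{"travel": [0,0,0.03],"rot": [0,0,0],"fingers": 0},{"travel": [0,0,0.04],"rot": [0,0,0],"fingers": 0},{"travel": [0,0,0.04],"rot": [0,0,0],"fingers": 0},{"travel": [0.01,0,0.03],"rot": [0,0,0],"fingers": 0},{"travel": [0,0,0],"rot": [0,0,0],"fingers": 0}]'

```text
time: 15.72
tool_pos: [0.5547, 0.1009, 0.2101]
ee_rot: [-0.007, 1.0, -0.0, 0.008]
wrist_force: [0.9, 0.1, 0.2]
opening: -0.001
grip_force: 0.0
```

```bash
python3 - <<'E'
from h import *
f=grab("wrist"); s=r.read_state();print(s["tool_pos"],s["wrist_force"])
im=f["frame"][:,:,::-1]
cv2.imwrite("pics/w8.png",cv2.resize(im[60:380,140:460],None,fx=1.85,fy=1.85,interpolation=cv2.INTER_CUBIC))
E
```

```text
[0.5525695  0.10086296 0.20621028] [ 0.00628259  0.05383736 -0.31842177]
```

View pics/w8.png

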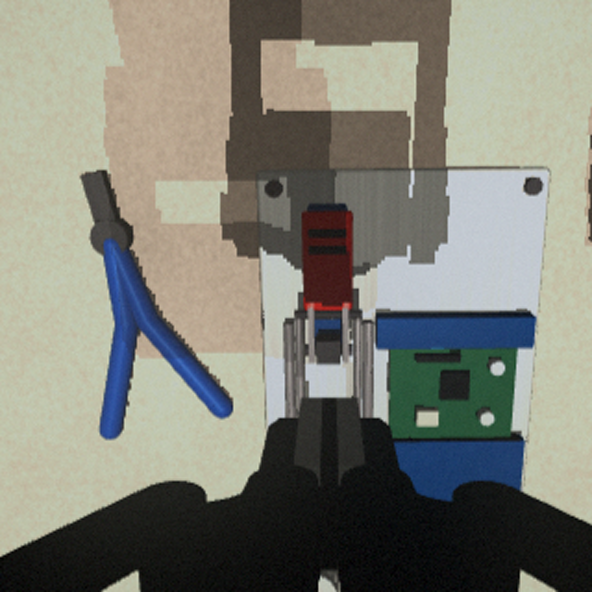

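```bash
python3 -c "
from cell import r
print(r.hand_in())"
```

```text
the job is handed in; nothing more can be done
None
```

The clamp looks locked and the job is handed in, though the hand-in returned no verdict. The bar was hooked under the lip, with wrist forces of about 8 N or less. The lever was swung flat and pushed home with about 16 N. The last picture shows it staying flat with the robot clear, and no bystander was touched.

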